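Clamp and lock a brass bar in the cutting jig

TASK

Get the square brass bar ready for sawing in the cutting jig: slide it along its groove until its end is right up against the length stop, then turn the clamp screw (the small steel knob on top) down until it stops tight on the bar. Finally screw the wide brass lock ring below the knob down onto the bridge until it too stops tight, without letting the clamp screw slacken, and leave the other things on the bench where they are.

Things in the scene. Friction and masses are not known exactly. Their poses are not given: they have to be found in the camera images.
- stop_face (a point): Centre of the length stop's face on the dark steel cutting jig (fixed to the bench on a 166 x 92 mm wooden foot). x points along the jig's groove from its open feeding end to the stop, z up. The bar's far end must touch this face. Groove 10.8 mm wide, 5.5 mm deep, floor 34 mm above the bench, open end 123 mm before the stop. The stop stands 20 mm above the groove's floor.
- screw_axis (a point): Point on the common upright axis of clamp screw and lock ring, at the top of the bridge's steel boss (30 mm wide, 74 mm above the bench) on which the lock ring tightens. Axes as stop_face. The axis crosses the groove's centre line 68 mm before the stop. Mind the magnifier lamp: its head hangs low (from about 0.1 m) over the bench at x 0.52 to 0.7, y -0.12 to 0.08.
- brass_bar: Loose square brass bar, 150 x 10 x 10 mm, 0.13 kg; origin at its centre, x along it towards the stop. It lies in the groove under the bridge, 10 to 32 mm short of the stop, its upper 4.5 mm above the groove; its near end sticks out of the feeding end, free all round, 39 mm above the bench, by 27 mm when the bar is home. It slides with little friction.
- bar_near_end (a point): Centre of the bar's near end face (75 mm from its centre), which is pushed.
- bar_far_end (a point): Centre of the bar's far end face, which goes against the stop.
- clamp_screw (a joint): Turn of the clamp screw (rad), growing clockwise seen from above; it goes down 5 mm a turn and stays where it is left; friction about 0.12 N m. Its tip meets the bar 1 to 2.5 rad after the start; the tip is cushioned, so it presses up over about 1.2 rad more with little to feel, until the screw's inner shoulder stops it hard (0.25 N m and more).
- knob_center (a point): Centre of the clamp screw's knurled steel knob, 23 mm across and 17 mm high, the uppermost part, on the screw's axis; it sinks with the screw. Its underside is about 8 to 10 mm above the lock ring's top.
- lock_ring (a joint): Turn of the lock ring relative to the clamp screw (rad), growing clockwise seen from above. It is threaded on the clamp screw (5 mm a turn) and goes round and down with it; friction about 0.05 N m. With the clamp screw tight, it meets the boss after about 0.4 to 1.2 rad and presses up over about 1.4 rad more until it stops hard (0.25 N m and more).
- ring_center (a point): Centre of the knurled brass lock ring, 40 mm across and 10 mm high, on the screw's axis below the knob.
- clamp_tip: Brass-faced lower end of the clamp screw, 12 mm across, under the bridge; origin at the middle of its flat underside, which presses on the bar's top.
- ring_face: Underside of the lock ring; origin at its middle.
- bridge: The grey bridge over the groove, fixed part of the jig, 28 mm along the groove and 60 mm across it, shoulders 66 mm above the bench; origin on the screw axis at bench height, x along the groove to the stop. Steel saw guides stand beside the groove 12 to 29 mm before the stop, up to 61 mm above the bench.
- ring_clamp: Wooden ring clamp, 120 x 22 x 22 mm, lying, a bystander; origin at the centre of its underside, y along it.
- caliper: Caliper, 195 x 63 x 8 mm, lying, a bystander; origin at the centre of the underside.
- sanding_stick: Brown sanding stick, 200 x 23 x 10 mm, lying, a bystander; origin at the centre of its underside, y along it.

How it is judged:
By the outcome, as a careful person would: the job done as asked, in the order asked, and still so for the second after the job is handed in, with the robot touching nothing.
It also fails if it takes over 72 s, if anything falls off the work surface, if the arm or the gripper's body presses on something with over 40 N, if the wrist force passes 120 N, or if a joint passes its speed limit or range.

ROBOT

A 7-joint arm with a two-finger parallel gripper is mounted at the origin on a cart in front of the work surface, level with it; the furniture and walls round the work are solid. World frame = base frame: x ahead of the robot, y to its left, z up, the work surface at z = 0. Lengths are in mm, angles in degrees, forces in N, time in s.
With the tool pointing down it reaches from about 425 to 875 mm from the base axis. Payload 4.7 kg.
Tool frame: the origin (TCP) lies at the very end of the fingers, on their centre line; the grasp point (between the pads) lies 19 mm behind it; z points along the fingers, x is the direction in which the jaws open and shut, and the axes are right-handed (so a half turn about z gives the same grasp; the last joint's range is limited). The gripper opens to 85 mm and grips with 20 to 120 N. Pads are 22 mm wide; open, the fingers measure 114 mm over their backs; the gripper's body (76 mm by 85 mm) begins 54 mm behind the grasp point. The pads swing forward as they close: fully open they stand 13 mm farther back than shut.
Start: joints at [70.537, 18.392, -4.016, 83.108, 1.295, 78.541, -3.26], TCP at [225.183, -609.768, 231.349] pointing down, gripper open.
Joint ranges: [-163.93, 163.93], [-17.29, 119.83], [-79.2, 71.16], [3.27, 140.29], [-89.18, 269.18], [5.43, 117.66], [-154.24, 154.24]. Speed limits (degrees/s): [147.25, 147.25, 180, 180, 180, 180, 180].

INTERFACE

Orientations are given as a 3x3 rotation matrix whose columns are the frame's x, y, z axes.
In Python, from workcell import manip gives the robot as it stands.
- The arm moves only by the tool servo_tool, never from a script. Its argument "steps" is a list of rows, each a list of 2 entries, a list of its own where there are three numbers: the shift along the tool's x, y, z in m, then the turn, a rotation vector about the tool's x, y, z in rad. In form: [[[dx, dy, dz], [ax, ay, az]], ...]. A call has 1 to 20 rows; each row shifts and turns the pose as measured when the row begins, along the tool's axes as they then stand; what a row does not reach is not made up. A row lasts 1/12 s, in which the tool goes at most 41.7 mm and 7.16 degrees, less where a joint would pass 70% of its speed; a pose out of reach is approached as far as the arm can. A call with a gripper value outside its range is refused whole. "gripper" is the finger opening in m, from 0 to 0.0854, set as the call begins (left out, the last holds). The fingers move at their own pace and stop on an object; the grip force is fixed at half the most. Time passes only in rows, so rows that do not move let the fingers close. It gives the time, the measured TCP pose, the force and the opening at its end, in the units of the state.
- manip.read_state(): the state, without advancing time (a new reading comes with each control period).
- manip.camera(name): name is "scene" or "top" or "wrist"; returns (picture, depth): 420x560x3 uint8, red, green, blue; 420x560 float32, mm along the optical axis (not along the pixel's ray), 0 where there is no reading.
- manip.get_calibration(name): a dict with "vertical_fov" (degrees; the focal length in pixels is half the picture's height over the tangent of half this angle, whatever the lens; pixels are square), "cx", "cy" (the principal point, pixels), "R" (3x3) and "t" (3): a world point X has camera coordinates R X + t. Camera axes: x right, y down, z forward; pixel columns grow to the right and rows downward; lengths in mm; the calibration is good to about 2 mm. A picture is of the moment at which its call begins: read the wrist's pose just before it. get_calibration takes no time and is no camera call; for the wrist camera it gives the pose at the moment of the call.
- manip.job_done(): hands the job in, once; it reports no verdict.
The state is a dict: "time": time; "q": joint angles; "qd": joint speeds; "joint_torque": joint torques, N m; "ee_pos": TCP position; "tool_rot": TCP orientation; "ft_force": force on the tool from outside, world axes, zero at the start; "wrist_torque": the same for the moment, N m; "gripper_width": opening from 0.0 (shut) to 1.0 (fully open).
Only numpy, scipy, OpenCV 4.12 (cv2) and the standard library are available. Lean on these libraries where they do the work, as an engineer would, in place of code of your own. Each camera call takes 0.05 s, during which the arm holds its last target. There are 200 camera calls.

## Working session

There is one attempt and no reset: what is moved stays moved. The work goes in short steps, Python scripts to look and compute and a tool call to move; the robot and the scene stay as the last step left them, time stands still between calls to the robot, and variables do not carry over. Pictures are saved under pics/ and viewed, about 8 in all and at most 12, crops included, and the job is handed in when it is done.

Besides the shell and the picture viewer there is one more tool, called after "Emit:" by a JSON object that holds its "api" and its "payload", one argument or row to a line. servo_tool: Moves the arm, as the interface text tells. Its arguments: {"type":"object","properties":{"steps":{"type":"array"},"gripper":{"type":"number"}},"required":["steps"]}

```bash
mkdir -p pics; cat > h.py <<'E'
import numpy as np, cv2
from workcell import manip
def cal(n):
    c=manip.get_calibration(n); f=210/np.tan(np.radians(c["vertical_fov"]/2)); return f,c["cx"],c["cy"],np.array(c["R"]),np.array(c["t"])
def snap(n):
    k=cal(n); im,d=manip.camera(n); np.savez(f"{n}.npz",im=im,d=d,f=k[0],cx=k[1],cy=k[2],R=k[3],t=k[4]); return im,d
def pt(n,u,v,z=None):
    k=np.load(f"{n}.npz"); r=np.array([(u-k["cx"])/k["f"],(v-k["cy"])/k["f"],1.]); R=k["R"];t=k["t"]
    if z is None: s=k["d"][int(v),int(u)]
    else: s=(z+ (R.T@t)[2])/(R.T@r)[2]
    return R.T@(s*r-t)
def proj(n,X):
    k=np.load(f"{n}.npz"); c=k["R"]@np.array(X)+k["t"]; return k["f"]*c[:2]/c[2]+[k["cx"],k["cy"]]
def crop(n,u0,v0,u1,v1,s,name):
    im=np.load(f"{n}.npz")["im"][v0:v1,u0:u1]; cv2.imwrite(f"pics/{name}.png",cv2.resize(im[:,:,::-1],None,fx=s,fy=s,interpolation=cv2.INTER_CUBIC))
E
python3 - <<'E'
from h import *
a,_=snap("scene"); b,_=snap("top")
cv2.imwrite("pics/a.png",np.vstack([a,b])[:,:,::-1][:, :])
s=manip.read_state(); print(s)
for n in("scene","top"): print(cal(n))
E
```

```text
{'time': 0.1, 'q': array([70.53562008, 18.43681222, -4.01424818, 83.16685003,  1.29476954,
       78.54130415, -3.26059805]), 'qd': array([ 0.13015963, -0.09643308,  0.03662572, -0.20074929, -0.04464553,
       -0.02445872,  0.04327932]), 'joint_torque': array([-1.28881243e-04, -4.94878757e+01, -3.84029020e-01, -3.15211058e+01,
        1.30366752e-02,  7.45152152e-03, -3.45104399e-05]), 'ee_pos': array([ 224.99092065, -609.31248965,  230.31933656]), 'tool_rot': array([[ 3.46478128e-01, -9.38057794e-01, -6.94661117e-04],
       [-9.38056435e-01, -3.46478810e-01,  1.59941645e-03],
       [-1.74103042e-03,  9.74685136e-05, -9.99998480e-01]]), 'ft_force': array([-0.52132819, -0.99680354, -0.11189112]), 'wrist_torque': array([-0.00243225,  0.01099585, -0.05536367]), 'gripper_width': 1.000717130611867}
(np.float64(450.3500806254635), 287.27602269058167, 205.00866929660384, array([[-0.87294515,  0.48745862, -0.01873131],
       [ 0.33353527,  0.56839669, -0.75211663],
       [-0.35597892, -0.66280412, -0.65876378]]), array([ 364.80780233, -156.34195001, 1315.93658318]))
(np.float64(495.31165655496886), 270.2139067508835, 216.99684651163417, array([[-0.00483715, -0.99998263,  0.00336709],
       [-0.98860889,  0.00427556, -0.15044662],
       [ 0.15042962, -0.00405646, -0.9886124 ]]), array([ 131.56904476,  480.94708897, 1199.2771664 ]))
```

```bash
python3 -c "
import cv2;a=cv2.imread('pics/a.png');cv2.imwrite('pics/a1.png',cv2.resize(a,(560,600)) if 0 else cv2.resize(cv2.hconcat([a[:420],a[420:]]),(800,300)))
cv2.imwrite('pics/a2.png',a[420:])"
```

```text
(no output)
```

View pics/a1.png

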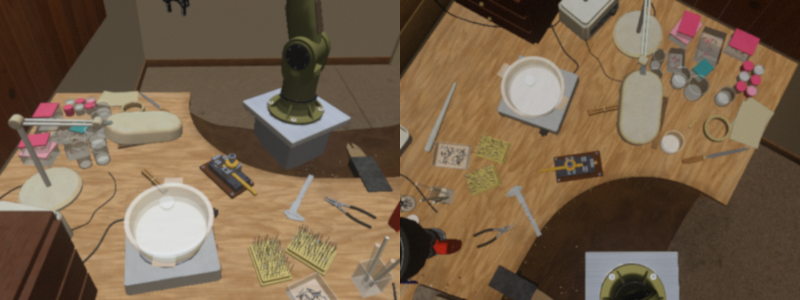

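The jig is at about (249,231) in the top view and (322,245) in the scene view. I'll enlarge both.

```bash
python3 - <<'E'
from h import *
a=np.load("top.npz")["im"][195:265,180:310]; b=np.load("scene.npz")["im"][205:285,265:375]
A=cv2.resize(a,(780,420),interpolation=2);cv2.imwrite("pics/b.png",A[:,:,::-1])
B=cv2.resize(b,(770,560),interpolation=2);cv2.imwrite("pics/c.png",B[:,:,::-1])
E
```

```text
(no output)
```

View pics/b.png

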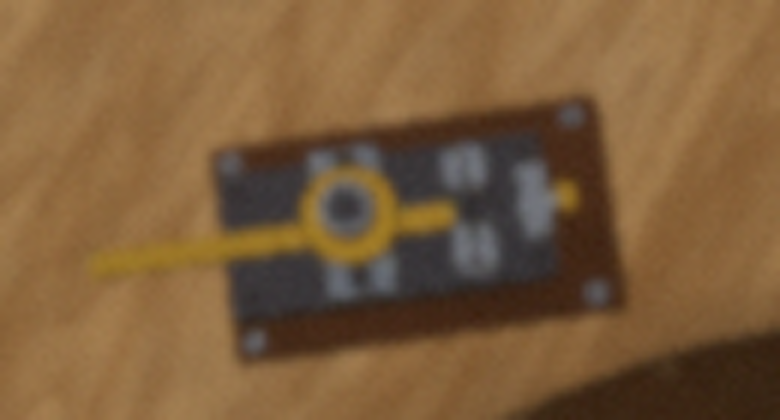

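View pics/c.png

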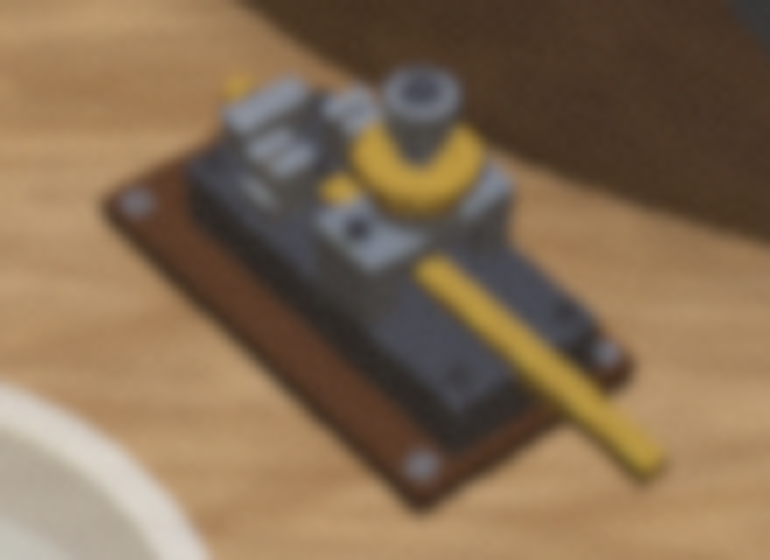

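The top view shows the bar's near end at about (195.6,239), its far end at (255.7,230.7), the ring centre at (238.2,230.3), the knob at (237.5,229.3) and the stop face at (266.2,229.3). In the scene view the knob top is at about (325,218) and the near end at (359,271).

```bash
python3 - <<'E'
from h import *
d=np.load("top.npz")["d"]
print(pt("top",237,229))
N=pt("top",195.6,239,44);F=pt("top",255.7,230.7,44);S=pt("top",266.2,229.3,54)
print(N,F,S,np.linalg.norm(F-N),np.degrees(np.arctan2(*(F-N)[1::-1])))
K=pt("top",237.5,229.3);print("K",K,"ring",pt("top",238.2,230.3,88))
for u,v in((230,231),(246,229),(238,238)):print(pt("top",u,v))
print("sceneK",pt("scene",325,218),pt("scene",325,218,K[2]),"near",pt("scene",359,270,44))
c=[(218,152),(592,98),(622,303),(242,360)]
P=[pt("top",180+u/6-.4,195+v/6-.4,12) for u,v in c]
for i in range(4):print("foot",P[i],np.linalg.norm(P[i]-P[i-1]))
C=sum(P)/4;ax=(P[1]-P[0]+P[2]-P[3]);print(C,np.degrees(np.arctan2(ax[1],ax[0])))
E
```

```text
[441.79377081 207.08237991 113.9887472 ]
[426.38788075 313.23780344  44.        ] [446.30413252 165.37614689  44.        ] [448.40234401 139.41242333  54.        ] 149.19693885462488 -82.3287054759916
K [441.09822728 205.92227242 113.88767178] ring [441.98561314 205.86526613  88.        ]
[446.352804   229.09410409  39.84581936]
[445.43628138 187.47433044  84.73673102]
[423.85291111 206.4013457   85.53370194]
sceneK [441.90460294 209.91442197 110.42484412] [444.03440644 212.98907314 113.88767178] near [425.91028421 318.08339818  44.        ]
foot [478.27241355 267.19351136  12.        ] 88.80790913986284
foot [500.76346699 108.66659623  12.        ] 160.11442878767002
foot [413.38614962  96.69163842  12.        ] 88.19407692494994
foot [390.15796059 256.11705414  12.        ] 161.10869604728296
[445.64499769 182.16720004  12.        ] -81.81736989433522
```

Axis at about (441.5, 206.5), groove heading about -82°, near end at about (426, 313), and the sizes agree with those given. First I retract to a radius of about 450 mm, clear of the lamp, and swing round with the gripper shut.

Emit:
{"api": "servo_tool", "payload": {
  "steps": [
    [[-0.038,0,0],[0,0,0]],
    [[-0.038,0,0],[0,0,0]],
    [[-0.038,0,0],[0,0,0]],
    [[-0.038,0,0],[0,0,0]],
    [[-0.038,0,0],[0,0,0]],
    [[-0.0017,-0.039,0],[0,0,-0.087]],
    [[-0.0017,-0.039,0],[0,0,-0.087]],
    [[-0.0017,-0.039,0],[0,0,-0.087]],
    [[-0.0017,-0.039,0],[0,0,-0.087]],
    [[-0.0017,-0.039,0],[0,0,-0.087]],
    [[-0.0017,-0.039,0],[0,0,-0.087]]
  ],
  "gripper": 0.0
}}

```text
time: 1.02
ee_pos: [339.9, -286.5, 218.8]
tool_rot: [[0.767, -0.641, -0.011], [-0.641, -0.767, 0.015], [-0.018, -0.004, -1.0]]
ft_force: [0.4, -1.0, -0.1]
gripper_width: -0.005
```

```bash
cat >> h.py <<'E'
def plan(X,head,n=None):
    s=manip.read_state(); R=s["tool_rot"]; p=s["ee_pos"]
    h=np.degrees(np.arctan2(R[1,0],R[0,0])); d=R.T@(np.array(X)-p)
    print("t",s["time"],"p",p.round(1),"r",np.hypot(*p[:2]).round(),"bearing",np.degrees(np.arctan2(p[1],p[0])).round(1),"h",h.round(1),"tilt",R[:2,2].round(4),"q",s["q"].round(1),"F",s["ft_force"].round(1),"T",s["wrist_torque"].round(2),"g",round(s["gripper_width"],3))
    print("d tool mm",d.round(1),"az rad",np.radians((h-head+180)%360-180).round(3), "az",((h-head+180)%360-180))
E
python3 -c "
from h import *
plan((424,335,231),8)"
```

```text
t 1.0167 p [ 339.9 -286.5  218.8] r 444.0 bearing -40.1 h -39.9 tilt [-0.011   0.0148] q [ 57.8  -5.  -19.5 110.2  -2.   75.5  -1.1] F [ 0.4 -1.  -0.1] T [-0.02 -0.1   0.04] g -0.005
d tool mm [-334.  -530.9   -3.9] az rad -0.836 az -47.875433684747804
```

Emit:
{"api": "servo_tool", "payload": {
  "steps": [
    [[0.001,-0.039,-0.002],[0,0,-0.087]],
    [[-0.0017,-0.039,-0.002],[0,0,-0.087]],
    [[-0.0017,-0.039,-0.002],[0,0,-0.087]],
    [[-0.0017,-0.039,-0.002],[0,0,-0.087]],
    [[-0.0017,-0.039,-0.001],[0,0,-0.087]],
    [[-0.0017,-0.039,-0.001],[0,0,-0.087]],
    [[-0.0017,-0.039,-0.001],[0,0,-0.087]],
    [[-0.0017,-0.039,-0.001],[0,0,-0.087]],
    [[-0.0017,-0.039,-0.001],[0,0,-0.087]],
    [[-0.0017,-0.039,-0.001],[0,0,-0.087]],
    [[-0.0017,-0.039,-0.001],[0,0,-0.087]]
  ]
}}

```text
time: 1.93
ee_pos: [426.2, 136.6, 237.3]
tool_rot: [[0.952, 0.306, -0.011], [0.306, -0.952, 0.017], [-0.005, -0.02, -1.0]]
ft_force: [0.6, 0.3, -0.7]
gripper_width: 0.0
```

```bash
python3 -c "
from h import *
plan((424,340,231),8)"
```

```text
t 1.9333 p [426.2 136.6 237.3] r 448.0 bearing 17.8 h 17.8 tilt [-0.0106  0.0173] q [ 31.3  -7.  -47.2 108.1  -6.4  77.1   3.6] F [ 0.6  0.3 -0.7] T [-0.01 -0.14  0.02] g 0.0
d tool mm [  60.2 -194.1    9.8] az rad 0.171 az 9.816544561611977
```

Emit:
{"api": "servo_tool", "payload": {
  "steps": [
    [[0.012,-0.039,0],[0,0,0]],
    [[0.012,-0.039,0],[0,0,0]],
    [[0.012,-0.039,0],[0,0,0]],
    [[0.012,-0.039,0],[0,0,0]],
    [[0.012,-0.038,0],[0,0,0]],
    [[0,0,0],[-0.01,0.003,0.085]],
    [[0,0,0],[-0.01,0.003,0.085]],
    [[0,0,0],[0,0,0]]
  ]
}}

```text
time: 2.6
ee_pos: [413.6, 356.1, 238.1]
tool_rot: [[0.988, 0.152, -0.005], [0.152, -0.988, 0.003], [-0.005, -0.004, -1.0]]
ft_force: [-0.0, -0.3, 0.4]
gripper_width: -0.002
```

```bash
python3 - <<'E'
from h import *
snap("wrist"); plan((424,340,27),8)
k=np.load("wrist.npz"); cv2.imwrite("pics/w.png",k["im"][:,:,::-1]); print(proj("wrist",(426,313,44)),proj("wrist",(441.5,206.5,114)))
E
```

```text
t 2.65 p [413.9 355.3 238.1] r 545.0 bearing 40.6 h 8.9 tilt [-0.0049  0.0023] q [ 10.6  12.7 -60.8  95.8  11.   78.2 -43.1] F [-0.5 -0.4 -0.1] T [-0.01 -0.   -0.03] g 0.003
d tool mm [  8.6  17.3 211. ] az rad 0.015 az 0.8698709501848896
[286.2769999 227.4925576] [285.65158749 367.46108711]
```

View pics/w.png

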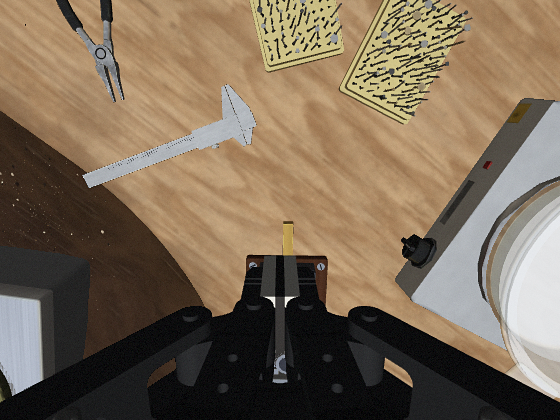

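The wrist view shows the bar's near end at about (288,222). The caliper jaws (240,110) and the hotplate knob (415,248) are well away.

```bash
python3 - <<'E'
from h import *
print(pt("wrist",288.3,222,44),pt("wrist",288.3,222),pt("wrist",288,250,44),pt("wrist",230,140,5),pt("wrist",405,250,40))
E
```

```text
[427.0765686  318.98832287  44.        ] [427.37706412 317.59856799  39.69675104] [431.51467239 289.44411115  44.        ] [355.92230147 385.40395959   5.        ] [550.18807917 306.27557495  40.        ]
```

Emit:
{"api": "servo_tool", "payload": {
  "steps": [
    [[0.008,0.006,0.03],[0,0,0.015]],
    [[0,0,0.04],[0,0,0]],
    [[0,0,0.04],[0,0,0]],
    [[0,0,0.04],[0,0,0]],
    [[0,0,0.03],[0,0,0]],
    [[0,0,0.015],[0,0,0]],
    [[0,0,0],[0,0,0]]
  ]
}}

```text
time: 3.23
ee_pos: [429.3, 344.2, 37.9]
tool_rot: [[0.989, 0.145, 0.006], [0.146, -0.989, -0.0], [0.006, 0.001, -1.0]]
ft_force: [-1.0, -0.4, 0.2]
gripper_width: -0.0
```

```bash
python3 -c "
from h import *
plan((424.5,333,28),8)"
```

```text
t 3.2333 p [429.3 344.2  37.9] r 550.0 bearing 38.7 h 8.4 tilt [ 0.0057 -0.0001] q [  3.5  25.8 -53.3 107.9  24.6  58.2 -52. ] F [-1.  -0.4  0.2] T [-0.04  0.02 -0.02] g -0.0
d tool mm [-6.4 10.4  9.9] az rad 0.006 az 0.3665322261297206
```

Emit:
{"api": "servo_tool", "payload": {
  "steps": [
    [[-0.006,0.003,0.01],[0,0,0]],
    [[0,0.004,0],[0,0,0]],
    [[0,0.004,0],[0,0,0]],
    [[0,0.004,0],[0,0,0]],
    [[0,0.004,0],[0,0,0]],
    [[0,0.004,0],[0,0,0]],
    [[0,0.004,0],[0,0,0]],
    [[0,0.004,0],[0,0,0]],
    [[0,0.004,0],[0,0,0]]
  ]
}}

```text
time: 3.98
ee_pos: [433.5, 306.6, 34.6]
tool_rot: [[0.989, 0.147, 0.014], [0.147, -0.989, 0.005], [0.014, -0.003, -1.0]]
ft_force: [-0.5, 1.0, -0.2]
gripper_width: 0.003
```

```bash
python3 -c "
from h import *
plan((428.5,302,28),8)"
```

```text
t 3.9833 p [433.5 306.6  34.6] r 531.0 bearing 35.3 h 8.5 tilt [0.0138 0.0048] q [  8.7  23.4 -54.2 111.1  23.2  56.1 -47.8] F [-0.5  1.  -0.2] T [ 0.18  0.13 -0.01] g 0.003
d tool mm [-5.7  3.8  6.5] az rad 0.008 az 0.4686646162953707
```

Emit:
{"api": "servo_tool", "payload": {
  "steps": [
    [[-0.001,0.003,0.001],[0,0,0]],
    [[-0.001,0.003,0.001],[0,0,0]],
    [[-0.001,0.003,0.001],[0,0,0]],
    [[0,0.003,0],[0,0,0]]
  ]
}}

```text
time: 4.32
ee_pos: [434.1, 300.6, 34.3]
tool_rot: [[0.989, 0.149, 0.02], [0.148, -0.989, 0.019], [0.023, -0.016, -1.0]]
ft_force: [-2.6, 6.9, -0.2]
gripper_width: -0.0
```

Emit:
{"api": "servo_tool", "payload": {
  "steps": [
    [[0,0.002,0],[0,0,0]],
    [[0,0.002,0],[0,0,0]]
  ]
}}

```text
time: 4.48
ee_pos: [434.0, 300.7, 35.1]
tool_rot: [[0.988, 0.151, 0.021], [0.151, -0.988, 0.026], [0.025, -0.023, -0.999]]
ft_force: [-1.2, 5.9, -1.4]
gripper_width: -0.002
```

Emit:
{"api": "servo_tool", "payload": {
  "steps": [
    [[0,0.005,0],[0,0,0]],
    [[0,0.006,0],[0,0,0]],
    [[0,0.006,0],[0,0,0]]
  ]
}}

```text
time: 4.73
ee_pos: [434.0, 300.6, 37.4]
tool_rot: [[0.987, 0.16, 0.024], [0.158, -0.986, 0.056], [0.033, -0.051, -0.998]]
ft_force: [-0.6, 14.2, -7.7]
gripper_width: 0.0
```

```bash
python3 - <<'E'
from h import *
plan((428.5,302,28),8)
snap("top"); crop("top",180,195,310,265,6,"d")
E
```

```text
t 4.7333 p [434.  300.6  37.4] r 528.0 bearing 34.7 h 9.1 tilt [0.0241 0.0555] q [ 13.1  21.5 -56.  113.2  20.5  52.9 -43.6] F [-0.6 14.2 -7.7] T [3.04 0.31 0.09] g 0.0
d tool mm [-5.5 -1.8  9.3] az rad 0.019 az 1.1081617061747693
```

View pics/d.png

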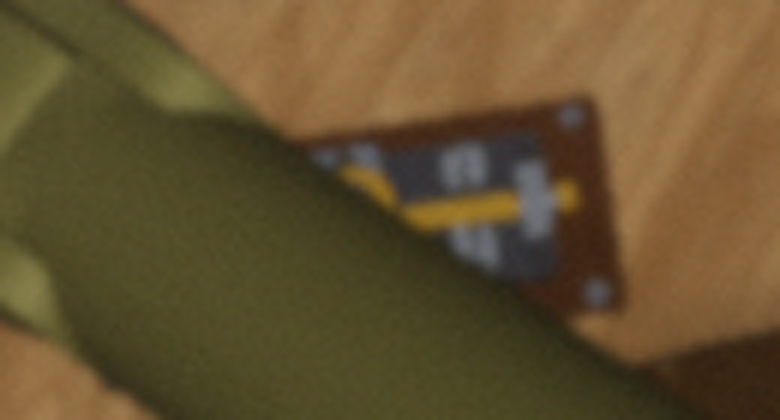

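The bar is visibly against the stop, which pushed back with about 14 N. I back off gently, straighten the tool, and lift.

Emit:
{"api": "servo_tool", "payload": {
  "steps": [
    [[0,-0.004,0],[0,0,0]],
    [[0,-0.02,0],[0,0,0]],
    [[0,-0.02,-0.02],[-0.025,-0.015,0]],
    [[0,0,-0.04],[-0.025,-0.015,0]],
    [[0,0,-0.04],[0,0,0]],
    [[0,0,-0.04],[0,0,-0.1]],
    [[0,0,-0.04],[0,0,-0.12]],
    [[0,0,-0.02],[0,0,-0.12]],
    [[0,0,0],[0,0,-0.12]],
    [[0,0,0],[0,0,-0.12]],
    [[0,0,0],[0,0,-0.12]],
    [[0,0,0],[0,0,-0.12]],
    [[0,0,0],[0,0,-0.12]]
  ],
  "gripper": 0.085
}}

```text
time: 5.87
ee_pos: [426.8, 333.0, 246.5]
tool_rot: [[0.421, 0.907, 0.001], [0.907, -0.421, -0.023], [-0.021, 0.011, -1.0]]
ft_force: [0.1, -0.7, 0.5]
gripper_width: 0.997
```

```bash
python3 -c "
from h import *
plan((442,207.5,190),140)"
```

```text
t 5.8667 p [426.8 333.  246.5] r 541.0 bearing 38.0 h 65.1 tilt [ 0.001  -0.0231] q [ 19.8  16.5 -71.5  95.   16.7  81.1  11.2] F [ 0.1 -0.7  0.5] T [-0.02  0.04 -0.01] g 0.997
d tool mm [-106.3   66.    59.4] az rad -1.307 az -74.90939821236238
```

Emit:
{"api": "servo_tool", "payload": {
  "steps": [
    [[-0.021,0.013,0.008],[0.01,0.02,0]],
    [[-0.021,0.013,0.008],[0,0,0]],
    [[-0.021,0.013,0.008],[0,0,0]],
    [[-0.021,0.013,0.008],[0,0,0]],
    [[-0.021,0.013,0.008],[0,0,0]],
    [[0,0,0],[0,0,0]]
  ]
}}

```text
time: 6.37
ee_pos: [440.5, 203.4, 203.0]
tool_rot: [[0.409, 0.913, -0.005], [0.913, -0.409, -0.007], [-0.008, -0.002, -1.0]]
ft_force: [0.1, -0.9, -0.2]
gripper_width: 0.993
```

```bash
python3 - <<'E'
from h import *
plan((442,207.5,190),140)
snap("wrist"); k=np.load("wrist.npz"); print(proj("wrist",(442,207.5,114)),proj("wrist",(442,207.5,74)))
cv2.imwrite("pics/w2.png",k["im"][:,:,::-1])
E
```

```text
t 6.3667 p [440.5 203.4 203. ] r 485.0 bearing 24.8 h 65.9 tilt [-0.0048 -0.0066] q [ 44.1   4.9 -73.9 105.9   5.1  73.2  34.6] F [ 0.1 -0.9 -0.2] T [-0.    0.06  0.02] g 0.993
d tool mm [ 4.5 -0.3 12.9] az rad -1.294 az -74.13614874636475
[285.78254163 215.0778734 ] [285.40993681 200.02500796]
```

View pics/w2.png

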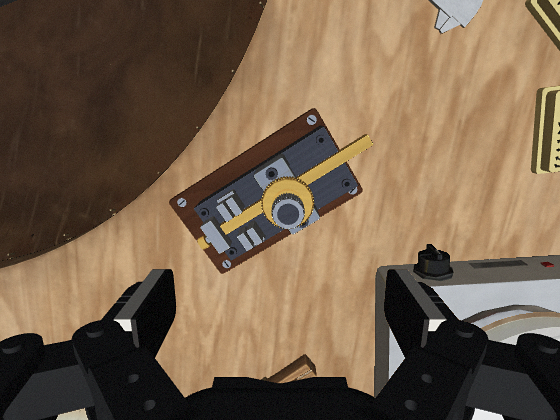

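The knob's top centre is at (288,212) and the ring centre at (287,202). The bar's far end meets the stop at about (226,230).

```bash
python3 - <<'E'
from h import *
print(pt("wrist",288,212,114),pt("wrist",288,212),pt("wrist",287,202,86),pt("wrist",307,202),pt("wrist",370,139,44))
E
```

```text
[440.618609   209.74833919 114.        ] [441.01487134 209.59445298 112.58250613] [440.96590075 209.18053934  86.        ] [446.97417899 222.90886335  86.34257142] [430.00782749 289.62636021  44.        ]
```

Emit:
{"api": "servo_tool", "payload": {
  "steps": [
    [[0,0,0],[0,0,-0.12]],
    [[0,0,0],[0,0,-0.12]],
    [[0,0,0],[0,0,-0.12]],
    [[0,0,0],[0,0,-0.12]]
  ]
}}

```text
time: 6.75
ee_pos: [440.0, 205.5, 204.2]
tool_rot: [[-0.076, 0.997, -0.004], [0.997, 0.076, -0.008], [-0.008, -0.005, -1.0]]
ft_force: [0.1, 0.7, 0.2]
gripper_width: 1.001
```

```bash
python3 -c "
from h import *
plan((443,207.5,150),140)"
```

```text
t 6.75 p [440.  205.5 204.2] r 486.0 bearing 25.0 h 94.3 tilt [-0.004  -0.0081] q [ 45.2   5.3 -75.6 105.8   5.7  73.4  62.3] F [0.1 0.7 0.2] T [-0.01  0.11  0.02] g 1.001
d tool mm [ 2.2  3.4 54.2] az rad -0.797 az -45.658352483851445
```

Emit:
{"api": "servo_tool", "payload": {
  "steps": [
    [[0.004,0.001,0.03],[-0.005,0.008,0]],
    [[0,0,0.03],[0,0,0]],
    [[0,0,0],[0,0,-0.12]],
    [[0,0,0],[0,0,-0.12]],
    [[0,0,0],[0,0,-0.12]],
    [[0,0,0],[0,0,-0.12]]
  ]
}}

```text
time: 7.25
ee_pos: [440.4, 214.6, 143.5]
tool_rot: [[-0.55, 0.835, 0.003], [0.835, 0.55, -0.0], [-0.002, 0.002, -1.0]]
ft_force: [0.8, 0.3, 0.8]
gripper_width: 0.993
```

```bash
python3 -c "
from h import *
plan((441,209.5,91),160)"
```

```text
t 7.25 p [440.4 214.6 143.5] r 490.0 bearing 26.0 h 123.4 tilt [ 0.0032 -0.0003] q [ 40.9  13.7 -76.2 110.   14.6  67.2  82.7] F [0.8 0.3 0.8] T [-0.03  0.04  0.01] g 0.993
d tool mm [-4.5 -2.5 52.5] az rad -0.639 az -36.63134730216842
```

Emit:
{"api": "servo_tool", "payload": {
  "steps": [
    [[-0.004,-0.003,0.012],[0,0,-0.12]],
    [[0,0,0.01],[0,0,-0.12]],
    [[0,0,0],[0,0,-0.12]],
    [[0,0,0],[0,0,0]]
  ]
}}

```text
time: 7.58
ee_pos: [439.8, 213.3, 121.8]
tool_rot: [[-0.82, 0.572, 0.004], [0.572, 0.82, 0.0], [-0.003, 0.002, -1.0]]
ft_force: [-0.3, 0.3, 0.7]
gripper_width: 0.997
```

```bash
python3 -c "
from h import *
plan((441,209.5,91),160)"
```

```text
t 7.5833 p [439.8 213.3 121.8] r 489.0 bearing 25.9 h 145.1 tilt [0.004  0.0002] q [ 40.5  17.  -76.9 111.6  18.4  65.4 101.4] F [-0.3  0.3  0.7] T [ 0.02 -0.01  0.01] g 0.997
d tool mm [-3.1 -2.5 30.8] az rad -0.26 az -14.91298270368236
```

Emit:
{"api": "servo_tool", "payload": {
  "steps": [
    [[-0.003,-0.002,0.012],[0,0,0]],
    [[0,0,0.01],[0,0,0]],
    [[0,0,0.003],[0,0,0]],
    [[0,0,0],[0,0,0]]
  ]
}}

```text
time: 7.92
ee_pos: [441.4, 211.2, 94.7]
tool_rot: [[-0.816, 0.579, 0.004], [0.579, 0.816, 0.0], [-0.003, 0.003, -1.0]]
ft_force: [-0.4, 0.5, -1.1]
gripper_width: 0.998
```

```bash
python3 -c "
from h import *
plan((441,209.5,91),160)"
```

```text
t 7.9167 p [441.4 211.2  94.7] r 489.0 bearing 25.6 h 144.6 tilt [0.0044 0.0005] q [ 37.5  19.3 -74.  113.1  21.1  62.8  99.1] F [-0.4  0.5 -1.1] T [ 0.06 -0.01 -0.03] g 0.998
d tool mm [-0.6 -1.6  3.7] az rad -0.268 az -15.360246703850606
```

Emit:
{"api": "servo_tool", "payload": {
  "steps": [
    [[0,-0.0015,0.0025],[0,0,0]],
    [[0,0,0],[0,0,0]],
    [[0,0,0],[0,0,0]],
    [[0,0,0],[0,0,0]],
    [[0,0,0],[0,0,0]],
    [[0,0,0],[0,0,0]]
  ],
  "gripper": 0.0
}}

```text
time: 8.42
ee_pos: [442.7, 208.5, 92.7]
tool_rot: [[-0.814, 0.581, 0.009], [0.581, 0.814, -0.002], [-0.008, 0.003, -1.0]]
ft_force: [3.4, -3.6, -1.4]
gripper_width: 0.23
```

```bash
python3 -c "
from h import *
plan((441,209.5,91),160)"
```

```text
t 8.4167 p [442.7 208.5  92.7] r 489.0 bearing 25.2 h 144.4 tilt [ 0.0085 -0.0022] q [ 37.6  19.3 -73.9 113.3  21.4  62.5  98.9] F [ 3.4 -3.6 -1.4] T [-0.52 -0.59  0.  ] g 0.23
d tool mm [ 2.  -0.2  1.7] az rad -0.271 az -15.554155992177954
```

Emit:
{"api": "servo_tool", "payload": {
  "steps": [
    [[0,0,0.0001],[0,0,0.12]],
    [[0,0,0.0001],[0,0,0.12]],
    [[0,0,0.0001],[0,0,0.12]],
    [[0,0,0.0001],[0,0,0.12]],
    [[0,0,0.0001],[0,0,0.12]],
    [[0,0,0.0001],[0,0,0.12]]
  ]
}}

```text
time: 8.92
ee_pos: [443.0, 208.1, 92.1]
tool_rot: [[-0.201, 0.98, 0.009], [0.98, 0.201, -0.0], [-0.002, 0.009, -1.0]]
ft_force: [1.1, -0.5, -2.3]
gripper_width: 0.232
```

```bash
python3 -c "
from h import *
plan((442.7,208.5,92.5),144.4)"
```

```text
t 8.9167 p [443.  208.1  92.1] r 489.0 bearing 25.2 h 101.6 tilt [ 0.0089 -0.0003] q [ 31.1  14.4 -64.8 113.5  15.3  60.7  61.1] F [ 1.1 -0.5 -2.3] T [-0.01 -0.12  0.11] g 0.232
d tool mm [ 0.5 -0.2 -0.4] az rad -0.747 az -42.792429940733996
```

Emit:
{"api": "servo_tool", "payload": {
  "steps": [
    [[0,0,0.0001],[0,0,0.12]],
    [[0,0,0.0001],[0,0,0.12]],
    [[0,0,0.0001],[0,0,0.12]],
    [[0,0,0.0001],[0,0,0.12]],
    [[0,0,0.0001],[0,0,0.12]],
    [[0,0,0.0001],[0,0,0.12]],
    [[0,0,0.0001],[0,0,0.12]],
    [[0,0,0.0001],[0,0,0.12]]
  ]
}}

```text
time: 9.58
ee_pos: [442.9, 207.5, 91.4]
tool_rot: [[0.715, 0.699, 0.011], [0.699, -0.715, -0.002], [0.007, 0.009, -1.0]]
ft_force: [1.5, -1.2, -1.5]
gripper_width: 0.233
```

```bash
python3 -c "
from h import *
plan((442.7,208.5,92.5),144.4)"
```

```text
t 9.5833 p [442.9 207.5  91.4] r 489.0 bearing 25.1 h 44.3 tilt [ 0.011  -0.0016] q [ 23.1  11.2 -55.2 113.8  11.1  59.7   7.2] F [ 1.5 -1.2 -1.5] T [-0.11  0.02  0.18] g 0.233
d tool mm [ 0.6 -0.8 -1.1] az rad -1.747 az -100.06884082769635
```

Emit:
{"api": "servo_tool", "payload": {
  "steps": [
    [[0,0,0.0001],[0,0,0.1]],
    [[0,0,0.0001],[0,0,0.1]],
    [[0,0,0.0001],[0,0,0.1]],
    [[0,0,0.0001],[0,0,0.1]],
    [[0,0,0.0001],[0,0,0.1]],
    [[0,0,0.0001],[0,0,0.1]]
  ]
}}

```text
time: 10.08
ee_pos: [442.5, 207.3, 91.1]
tool_rot: [[0.989, 0.145, 0.012], [0.145, -0.989, -0.003], [0.011, 0.005, -1.0]]
ft_force: [2.2, 0.1, -1.9]
gripper_width: 0.229
```

```bash
python3 -c "
from h import *
plan((442.7,208.5,92.5),144.4)"
```

```text
t 10.0833 p [442.5 207.3  91.1] r 489.0 bearing 25.1 h 8.3 tilt [ 0.0119 -0.003 ] q [ 18.8  10.  -50.4 114.    9.6  59.4 -27.7] F [ 2.2  0.1 -1.9] T [-0.09  0.08  0.23] g 0.229
d tool mm [ 0.4 -1.1 -1.4] az rad -2.375 az -136.08015369060678
```

Emit:
{"api": "servo_tool", "payload": {
  "steps": [
    [[0,0,0.0001],[0,0,0.1]],
    [[0,0,0.0001],[0,0,0.1]],
    [[0,0,0.0001],[0,0,0.1]],
    [[0,0,0.0001],[0,0,0.1]]
  ]
}}

```text
time: 10.42
ee_pos: [442.7, 208.5, 91.1]
tool_rot: [[0.963, -0.268, 0.014], [-0.268, -0.963, -0.002], [0.014, -0.002, -1.0]]
ft_force: [3.3, 6.7, -5.0]
gripper_width: 0.233
```

```bash
python3 -c "
from h import *
plan((442.7,208.5,92.5),144.4)"
```

```text
t 10.4167 p [442.7 208.5  91.1] r 489.0 bearing 25.2 h -15.6 tilt [ 0.0139 -0.0019] q [ 16.2   9.5 -47.6 114.1   8.7  59.1 -51. ] F [ 3.3  6.7 -5. ] T [ 1.5  -0.49  0.25] g 0.233
d tool mm [-0.  -0.  -1.4] az rad -2.792 az -159.970903816288
```

Emit:
{"api": "servo_tool", "payload": {
  "steps": [
    [[0,0,0.0001],[0,0,0.1]],
    [[0,0,0.0001],[0,0,0.1]],
    [[0,0,0.0001],[0,0,0.1]]
  ]
}}

```text
time: 10.67
ee_pos: [444.9, 211.4, 91.2]
tool_rot: [[0.835, -0.551, 0.021], [-0.551, -0.835, 0.004], [0.015, -0.014, -1.0]]
ft_force: [4.2, 2.6, -3.0]
gripper_width: 0.232
```

```bash
python3 -c "
from h import *
plan((442.7,208.5,92.5),144.4)"
```

```text
t 10.6667 p [444.9 211.4  91.2] r 493.0 bearing 25.4 h -33.4 tilt [0.0206 0.0035] q [ 14.4   9.2 -45.7 114.1   8.2  58.6 -68.6] F [ 4.2  2.6 -3. ] T [ 0.55 -0.89  0.29] g 0.232
d tool mm [-0.2  3.6 -1.4] az rad -3.104 az -177.81988983013125
```

Emit:
{"api": "servo_tool", "payload": {
  "steps": [
    [[0,0,0.0001],[0,0,0.1]],
    [[0,0,0.0001],[0,0,0.1]],
    [[0,0,0.0001],[0,0,0.1]]
  ]
}}

```text
time: 10.92
ee_pos: [448.5, 212.8, 91.2]
tool_rot: [[0.625, -0.78, 0.03], [-0.78, -0.625, 0.007], [0.013, -0.027, -1.0]]
ft_force: [6.7, 1.4, -4.2]
gripper_width: 0.231
```

```bash
python3 -c "
from h import *
plan((442.7,208.5,92.5),144.4)"
```

```text
t 10.9167 p [448.5 212.8  91.2] r 496.0 bearing 25.4 h -51.3 tilt [0.0296 0.007 ] q [ 12.6   8.9 -43.8 114.1   7.9  58.  -86.2] F [ 6.7  1.4 -4.2] T [ 0.25 -1.26  0.22] g 0.231
d tool mm [-0.3  7.2 -1.5] az rad 2.868 az 164.3036392287073
```

The hand slid 7 mm sideways on the knob, so the knob has probably stopped. I release, re-centre and check with a fresh grip.

Emit:
{"api": "servo_tool", "payload": {
  "steps": [
    [[0,0,0],[0,0,0]],
    [[0,0,0],[0,0,0]],
    [[0,0,0],[0,0,0]],
    [[0,0.006,0],[-0.02,-0.015,-0.1]],
    [[0,0,0],[0,0,-0.12]],
    [[0,0,0],[0,0,-0.12]],
    [[0,0,0],[0,0,-0.12]],
    [[0,0,0],[0,0,-0.12]],
    [[0,0,0],[0,0,-0.12]],
    [[0,0,0],[0,0,-0.12]],
    [[0,0,0],[0,0,0]]
  ],
  "gripper": 0.06
}}

```text
time: 11.83
ee_pos: [441.2, 210.7, 92.4]
tool_rot: [[1.0, -0.03, 0.0], [-0.03, -1.0, 0.006], [0.0, -0.006, -1.0]]
ft_force: [0.5, 0.3, 0.0]
gripper_width: 0.7
```

```bash
python3 -c "
from h import *
plan((442.8,207.9,91),0)"
```

```text
t 11.8333 p [441.2 210.7  92.4] r 489.0 bearing 25.5 h -1.7 tilt [0.0004 0.0057] q [ 17.9  10.1 -49.4 113.6   8.6  59.8 -37.1] F [0.5 0.3 0. ] T [ 0.02 -0.01  0.01] g 0.7
d tool mm [1.7 2.8 1.4] az rad -0.03 az -1.7448518226476608
```

Emit:
{"api": "servo_tool", "payload": {
  "steps": [
    [[0.0015,0.003,0.0025],[0.006,0,0]],
    [[0,0,0],[0,0,0]],
    [[0,0,0],[0,0,0]],
    [[0,0,0],[0,0,0]],
    [[0,0,0],[0,0,0]]
  ],
  "gripper": 0.0
}}

```text
time: 12.25
ee_pos: [442.5, 207.3, 90.0]
tool_rot: [[0.999, -0.038, -0.0], [-0.038, -0.999, 0.012], [-0.001, -0.012, -1.0]]
ft_force: [0.4, -0.2, -0.1]
gripper_width: 0.23
```

```bash
python3 -c "
from h import *
plan((442.8,207.9,91),0)"
```

```text
t 12.25 p [442.5 207.3  90. ] r 489.0 bearing 25.1 h -2.2 tilt [-0.      0.0122] q [ 18.3  10.1 -49.1 113.9   8.2  59.3 -36.7] F [ 0.4 -0.2 -0.1] T [ 0.02 -0.09  0.03] g 0.23
d tool mm [ 0.3 -0.6 -1. ] az rad -0.038 az -2.1796344032017316
```

Emit:
{"api": "servo_tool", "payload": {
  "steps": [
    [[0,0,0],[0,0,0.06]],
    [[0,0,0],[0,0,0.06]],
    [[0,0,0],[0,0,0.06]]
  ]
}}

```text
time: 12.5
ee_pos: [442.3, 207.4, 90.0]
tool_rot: [[0.975, -0.221, 0.0], [-0.221, -0.975, 0.011], [-0.002, -0.011, -1.0]]
ft_force: [0.3, -0.5, 0.5]
gripper_width: 0.234
```

```bash
python3 -c "
from h import *
plan((442.8,207.9,91),0)"
```

```text
t 12.5 p [442.3 207.4  90. ] r 489.0 bearing 25.1 h -12.8 tilt [0.0002 0.0113] q [ 17.2   9.9 -47.8 113.9   7.9  59.3 -47. ] F [ 0.3 -0.5  0.5] T [-0.03  0.01  0.23] g 0.234
d tool mm [ 0.4 -0.6 -1. ] az rad -0.223 az -12.787057649477134
```

Emit:
{"api": "servo_tool", "payload": {
  "steps": [
    [[0,0,0],[0,0,0.06]],
    [[0,0,0],[0,0,0.06]],
    [[0,0,0],[0,0,0.06]],
    [[0,0,0],[0,0,0.06]]
  ]
}}

```text
time: 12.83
ee_pos: [442.2, 207.5, 90.0]
tool_rot: [[0.889, -0.457, 0.001], [-0.457, -0.889, 0.01], [-0.004, -0.009, -1.0]]
ft_force: [-0.9, -0.4, -1.4]
gripper_width: 0.232
```

```bash
python3 -c "
from h import *
plan((442.8,207.9,91),0)"
```

```text
t 12.8333 p [442.2 207.5  90. ] r 488.0 bearing 25.1 h -27.2 tilt [0.0009 0.0102] q [ 15.6   9.6 -46.2 114.    7.5  59.2 -61.2] F [-0.9 -0.4 -1.4] T [-0.11  0.1   0.16] g 0.232
d tool mm [ 0.3 -0.7 -1. ] az rad -0.475 az -27.195182129290174
```

Emit:
{"api": "servo_tool", "payload": {
  "steps": [
    [[0,0,0],[0,0,0.06]],
    [[0,0,0],[0,0,0.06]],
    [[0,0,0],[0,0,0.06]],
    [[0,0,0],[0,0,0.06]]
  ]
}}

```text
time: 13.17
ee_pos: [443.7, 209.5, 90.0]
tool_rot: [[0.75, -0.662, 0.006], [-0.662, -0.749, 0.013], [-0.004, -0.013, -1.0]]
ft_force: [0.7, -0.6, -1.8]
gripper_width: 0.231
```

```bash
python3 -c "
from h import *
plan((442.8,207.9,91),0)"
```

```text
t 13.1667 p [443.7 209.5  90. ] r 491.0 bearing 25.3 h -41.4 tilt [0.006  0.0125] q [ 14.1   9.3 -44.7 114.    7.1  58.9 -75.3] F [ 0.7 -0.6 -1.8] T [-0.04 -0.23  0.44] g 0.231
d tool mm [ 0.4  1.7 -1. ] az rad -0.723 az -41.445450764159375
```

Emit:
{"api": "servo_tool", "payload": {
  "steps": [
    [[0,0,0],[0,0,0]],
    [[0,0,0],[0,0,0]],
    [[0,0,0],[0,0,0]],
    [[0,0.001,0],[-0.01,-0.004,-0.1]],
    [[0,0,0],[0,0,-0.12]],
    [[0,0,0],[0,0,-0.12]],
    [[0,0,0],[0,0,-0.12]],
    [[0,0,0],[0,0,-0.12]],
    [[0,0,0],[0,0,-0.12]],
    [[0,0,0],[0,0,-0.12]],
    [[0,0,0],[0,0,0]]
  ],
  "gripper": 0.06
}}

```text
time: 14.08
ee_pos: [442.0, 208.2, 89.8]
tool_rot: [[0.991, 0.135, -0.006], [0.135, -0.991, 0.006], [-0.005, -0.006, -1.0]]
ft_force: [-0.5, 0.1, -0.8]
gripper_width: 0.703
```

```bash
python3 -c "
from h import *
plan((442.5,207.5,89.5),0)"
```

```text
t 14.0833 p [442.  208.2  89.8] r 489.0 bearing 25.2 h 7.8 tilt [-0.0058  0.0056] q [ 19.1  10.9 -50.4 113.5   9.2  59.9 -27.7] F [-0.5  0.1 -0.8] T [-0.02  0.01  0.01] g 0.703
d tool mm [0.4 0.8 0.3] az rad 0.135 az 7.751103440003277
```

Emit:
{"api": "servo_tool", "payload": {
  "steps": [
    [[0,0.0008,0],[0,0,0]],
    [[0,0,0],[0,0,0]],
    [[0,0,0],[0,0,0]],
    [[0,0,0],[0,0,0]],
    [[0,0,0],[0,0,0]]
  ],
  "gripper": 0.0
}}

```text
time: 14.5
ee_pos: [442.5, 207.0, 90.1]
tool_rot: [[0.992, 0.125, -0.005], [0.125, -0.992, 0.006], [-0.004, -0.006, -1.0]]
ft_force: [-0.3, 0.4, -0.8]
gripper_width: 0.233
```

Emit:
{"api": "servo_tool", "payload": {
  "steps": [
    [[0,0,0],[0,0,0.06]],
    [[0,0,0],[0,0,0.06]]
  ]
}}

```text
time: 14.67
ee_pos: [442.4, 208.2, 90.1]
tool_rot: [[1.0, 0.004, -0.005], [0.004, -1.0, 0.007], [-0.005, -0.007, -1.0]]
ft_force: [0.1, 2.2, -1.4]
gripper_width: 0.231
```

```bash
python3 -c "
from h import *
plan((442.5,207.5,89.5),0)"
```

```text
t 14.6667 p [442.4 208.2  90.1] r 489.0 bearing 25.2 h 0.2 tilt [-0.0046  0.0067] q [ 18.3  10.6 -49.5 113.6   8.8  59.8 -34.9] F [ 0.1  2.2 -1.4] T [ 0.56 -0.14  0.38] g 0.231
d tool mm [0.1 0.7 0.6] az rad 0.004 az 0.21386989926375577
```

Emit:
{"api": "servo_tool", "payload": {
  "steps": [
    [[0,0,0],[0,0,0.06]],
    [[0,0,0],[0,0,0.06]]
  ]
}}

```text
time: 14.83
ee_pos: [442.6, 209.5, 90.1]
tool_rot: [[0.993, -0.12, -0.003], [-0.12, -0.993, 0.008], [-0.004, -0.008, -1.0]]
ft_force: [-0.1, -1.0, 1.9]
gripper_width: 0.23
```

```bash
python3 -c "
from h import *
plan((442.5,207.5,89.5),0)"
```

```text
t 14.8333 p [442.6 209.5  90.1] r 490.0 bearing 25.3 h -6.9 tilt [-0.0032  0.0082] q [ 17.4  10.4 -48.6 113.6   8.5  59.7 -41.9] F [-0.1 -1.   1.9] T [-0.06 -0.25  0.75] g 0.23
d tool mm [0.2 2.  0.6] az rad -0.12 az -6.891542423914842
```

The knob now rolls the hand at once with torque rising to 0.75 N m, so the clamp screw is hard on its stop. Next is the ring: open, turn back, re-centre.

Emit:
{"api": "servo_tool", "payload": {
  "steps": [
    [[0,0,0],[0,0,0]],
    [[0,0,0],[0,0,0]],
    [[0,0,0],[0,0,0]],
    [[0,0.001,0],[0,0,0]],
    [[0,0,0],[0,0,-0.12]],
    [[0,0,0],[0,0,-0.12]],
    [[0,0,0],[0,0,-0.12]],
    [[0,0,0],[0,0,-0.12]],
    [[0,0,0],[0,0,-0.12]],
    [[0,0,0],[0,0,-0.12]],
    [[0,0,0],[0,0,-0.12]],
    [[0,0,0],[0,0,-0.12]],
    [[0,0,0],[0,0,-0.12]],
    [[0,0,0],[0,0,-0.12]],
    [[0,0,0],[0,0,-0.12]],
    [[0,0,0],[0,0,-0.12]],
    [[0,0,0],[0,0,-0.12]],
    [[0,0,0],[0,0,0]]
  ],
  "gripper": 0.085
}}

```text
time: 16.33
ee_pos: [441.4, 205.0, 90.0]
tool_rot: [[0.063, 0.998, -0.006], [0.998, -0.063, 0.004], [0.004, -0.006, -1.0]]
ft_force: [-0.9, 0.1, -0.7]
gripper_width: 0.995
```

```bash
python3 -c "
from h import *
plan((442.5,207.3,72),90)"
```

```text
t 16.3333 p [441.4 205.   90. ] r 487.0 bearing 24.9 h 86.4 tilt [-0.0061  0.0044] q [ 29.4  13.9 -62.1 113.5  13.6  60.8  47.7] F [-0.9  0.1 -0.7] T [-0.09 -0.06 -0.02] g 0.995
d tool mm [ 2.2  1.  18. ] az rad -0.063 az -3.6169492783261603
```

Emit:
{"api": "servo_tool", "payload": {
  "steps": [
    [[0.002,0.001,0.006],[-0.006,-0.004,0]],
    [[0,0,0.006],[0,0,0]],
    [[0,0,0.004],[0,0,0]],
    [[0,0,0],[0,0,0]]
  ]
}}

```text
time: 16.67
ee_pos: [442.8, 206.4, 72.3]
tool_rot: [[0.073, 0.997, 0.0], [0.997, -0.073, -0.001], [-0.001, 0.0, -1.0]]
ft_force: [0.2, -0.5, -0.3]
gripper_width: 0.997
```

```bash
python3 -c "
from h import *
plan((442.5,207.3,72),90)"
```

```text
t 16.6667 p [442.8 206.4  72.3] r 489.0 bearing 25.0 h 85.8 tilt [ 0.0003 -0.0008] q [ 27.4  15.6 -60.8 114.3  16.   58.9  44.9] F [ 0.2 -0.5 -0.3] T [ 0.03 -0.01  0.03] g 0.997
d tool mm [ 0.8 -0.4  0.3] az rad -0.073 az -4.194557279090986
```

Emit:
{"api": "servo_tool", "payload": {
  "steps": [
    [[0.0008,0,0],[0,0,0]],
    [[0,0,0],[0,0,0]],
    [[0,0,0],[0,0,0]],
    [[0,0,0],[0,0,0]],
    [[0,0,0],[0,0,0]]
  ],
  "gripper": 0.0
}}

```text
time: 17.08
ee_pos: [442.3, 208.0, 72.1]
tool_rot: [[0.074, 0.997, -0.001], [0.997, -0.074, -0.001], [-0.001, -0.001, -1.0]]
ft_force: [-0.4, -0.5, 1.5]
gripper_width: 0.426
```

```bash
python3 -c "
from h import *
plan((442.5,207.3,72),90)"
```

```text
t 17.0833 p [442.3 208.   72.1] r 489.0 bearing 25.2 h 85.7 tilt [-0.001  -0.0008] q [ 27.2  15.8 -60.8 114.3  16.1  59.   44.6] F [-0.4 -0.5  1.5] T [-0.16  0.31  0.04] g 0.426
d tool mm [-0.7  0.3  0.1] az rad -0.075 az -4.270308267529401
```

The opening is 36 mm. The knob read 3 mm under its size too, so this is the ring. I turn it.

Emit:
{"api": "servo_tool", "payload": {
  "steps": [
    [[0,0,0.0001],[0,0,0.1]],
    [[0,0,0.0001],[0,0,0.1]],
    [[0,0,0.0001],[0,0,0.1]],
    [[0,0,0.0001],[0,0,0.1]]
  ]
}}

```text
time: 17.42
ee_pos: [442.2, 208.0, 71.9]
tool_rot: [[0.469, 0.883, -0.001], [0.883, -0.469, -0.001], [-0.001, -0.0, -1.0]]
ft_force: [-1.3, 0.5, -1.2]
gripper_width: 0.426
```

```bash
python3 -c "
from h import *
plan((442.5,207.3,72),85.7)"
```

```text
t 17.4167 p [442.2 208.   71.9] r 489.0 bearing 25.2 h 62.0 tilt [-0.0006 -0.0008] q [ 23.6  14.3 -56.5 114.4  14.   58.5  22.5] F [-1.3  0.5 -1.2] T [0.19 0.27 0.37] g 0.426
d tool mm [-0.5  0.6 -0.1] az rad -0.413 az -23.681723564036588
```

Emit:
{"api": "servo_tool", "payload": {
  "steps": [
    [[0,0,0.0001],[0,0,0.1]],
    [[0,0,0.0001],[0,0,0.1]],
    [[0,0,0.0001],[0,0,0.1]],
    [[0,0,0.0001],[0,0,0.1]],
    [[0,0,0.0001],[0,0,0.1]]
  ]
}}

```text
time: 17.83
ee_pos: [442.3, 208.1, 71.6]
tool_rot: [[0.847, 0.532, 0.001], [0.532, -0.847, -0.002], [0.0, 0.002, -1.0]]
ft_force: [0.8, 1.7, -3.4]
gripper_width: 0.42
```

```bash
python3 -c "
from h import *
plan((442.5,207.3,72),85.7)"
```

```text
t 17.8333 p [442.3 208.1  71.6] r 489.0 bearing 25.2 h 32.1 tilt [ 0.0014 -0.0016] q [ 19.4  12.8 -51.6 114.6  12.   57.9  -5.9] F [ 0.8  1.7 -3.4] T [ 0.33 -0.25  0.08] g 0.42
d tool mm [-0.3  0.8 -0.4] az rad -0.935 az -53.59301322060347
```

Emit:
{"api": "servo_tool", "payload": {
  "steps": [
    [[0,0,0.0001],[0,0,0.1]],
    [[0,0,0.0001],[0,0,0.1]],
    [[0,0,0.0001],[0,0,0.1]],
    [[0,0,0.0001],[0,0,0.1]],
    [[0,0,0.0001],[0,0,0.1]]
  ]
}}

```text
time: 18.25
ee_pos: [442.5, 208.2, 71.1]
tool_rot: [[0.999, 0.035, 0.003], [0.035, -0.999, -0.001], [0.003, 0.001, -1.0]]
ft_force: [0.6, -1.0, -1.2]
gripper_width: 0.426
```

```bash
python3 -c "
from h import *
plan((442.5,207.3,72),85.7)"
```

```text
t 18.25 p [442.5 208.2  71.1] r 489.0 bearing 25.2 h 2.0 tilt [ 0.0028 -0.0014] q [ 15.6  11.8 -47.3 114.7  10.5  57.5 -34.8] F [ 0.6 -1.  -1.2] T [-0.02  0.03  0.08] g 0.426
d tool mm [ 0.   0.9 -0.9] az rad -1.461 az -83.70260930473314
```

Emit:
{"api": "servo_tool", "payload": {
  "steps": [
    [[0,0,0.0001],[0,0,0.1]],
    [[0,0,0.0001],[0,0,0.1]],
    [[0,0,0.0001],[0,0,0.1]]
  ]
}}

```text
time: 18.5
ee_pos: [442.5, 208.2, 70.9]
tool_rot: [[0.961, -0.276, 0.003], [-0.276, -0.961, -0.002], [0.004, 0.001, -1.0]]
ft_force: [0.1, -0.2, 0.1]
gripper_width: 0.425
```

```bash
python3 -c "
from h import *
plan((442.5,207.3,72),85.7)"
```

```text
t 18.5 p [442.5 208.2  70.9] r 489.0 bearing 25.2 h -16.0 tilt [ 0.0034 -0.0016] q [ 13.5  11.4 -44.9 114.8   9.7  57.4 -52.2] F [ 0.1 -0.2  0.1] T [0.04 0.06 0.38] g 0.425
d tool mm [ 0.2  0.8 -1.1] az rad -1.776 az -101.7354328665604
```

Emit:
{"api": "servo_tool", "payload": {
  "steps": [
    [[0,0,0.0001],[0,0,0.08]],
    [[0,0,0.0001],[0,0,0.08]],
    [[0,0,0.0001],[0,0,0.08]]
  ]
}}

```text
time: 18.75
ee_pos: [442.6, 208.2, 70.9]
tool_rot: [[0.864, -0.504, 0.005], [-0.504, -0.864, -0.003], [0.006, 0.0, -1.0]]
ft_force: [0.5, -0.1, -0.5]
gripper_width: 0.425
```

```bash
python3 -c "
from h import *
plan((442.5,207.3,72),85.7)"
```

```text
t 18.75 p [442.6 208.2  70.9] r 489.0 bearing 25.2 h -30.3 tilt [ 0.0048 -0.003 ] q [ 11.8  11.  -43.2 114.9   9.3  57.3 -66.1] F [ 0.5 -0.1 -0.5] T [ 0.08 -0.01  0.67] g 0.425
d tool mm [ 0.4  0.8 -1.1] az rad -2.024 az -115.96588167667088
```

Emit:
{"api": "servo_tool", "payload": {
  "steps": [
    [[0,0,0.0001],[0,0,0.08]],
    [[0,0,0.0001],[0,0,0.08]],
    [[0,0,0.0001],[0,0,0.08]]
  ]
}}

```text
time: 19.0
ee_pos: [442.2, 208.4, 71.1]
tool_rot: [[0.714, -0.7, 0.005], [-0.7, -0.714, -0.004], [0.007, -0.001, -1.0]]
ft_force: [1.5, 0.8, -2.2]
gripper_width: 0.426
```

```bash
python3 -c "
from h import *
plan((442.5,207.3,72),85.7)"
```

```text
t 19.0 p [442.2 208.4  71.1] r 489.0 bearing 25.2 h -44.5 tilt [ 0.0053 -0.0044] q [ 10.2  10.7 -41.5 114.9   8.8  57.2 -80.1] F [ 1.5  0.8 -2.2] T [-0.18 -0.48  0.35] g 0.426
d tool mm [ 1.   0.6 -0.9] az rad -2.272 az -130.16583448825398
```

Emit:
{"api": "servo_tool", "payload": {
  "steps": [
    [[0,0,0],[0,0,0.08]],
    [[0,0,0],[0,0,0.08]],
    [[0,0,0],[0,0,0.08]]
  ]
}}

```text
time: 19.25
ee_pos: [442.6, 208.0, 70.7]
tool_rot: [[0.522, -0.853, 0.008], [-0.853, -0.522, -0.006], [0.01, -0.003, -1.0]]
ft_force: [1.1, -0.8, 0.6]
gripper_width: 0.422
```

```bash
python3 -c "
from h import *
plan((442.5,207.3,72),85.7)"
```

```text
t 19.25 p [442.6 208.   70.7] r 489.0 bearing 25.2 h -58.5 tilt [ 0.008  -0.0064] q [  8.6  10.4 -39.9 115.    8.6  57.1 -93.9] F [ 1.1 -0.8  0.6] T [-0.09 -0.22  0.9 ] g 0.422
d tool mm [ 0.5  0.5 -1.3] az rad -2.517 az -144.21097541499333
```

Emit:
{"api": "servo_tool", "payload": {
  "steps": [
    [[0,0,0],[0,0,0.08]],
    [[0,0,0],[0,0,0.08]],
    [[0,0,0],[0,0,0.08]]
  ]
}}

```text
time: 19.5
ee_pos: [442.6, 207.9, 70.7]
tool_rot: [[0.299, -0.954, 0.009], [-0.954, -0.299, -0.008], [0.011, -0.006, -1.0]]
ft_force: [-0.3, -0.7, 0.1]
gripper_width: 0.423
```

```bash
python3 -c "
from h import *
plan((442.5,207.3,72),85.7)"
```

```text
t 19.5 p [442.6 207.9  70.7] r 489.0 bearing 25.2 h -72.6 tilt [ 0.0093 -0.0083] q [   7.2   10.1  -38.3  115.1    8.3   57.  -107.9] F [-0.3 -0.7  0.1] T [-0.08  0.01  0.31] g 0.423
d tool mm [ 0.5  0.2 -1.3] az rad -2.763 az -158.31706206350322
```

Torque goes up to 0.9 N m with slips between, so the ring has probably stopped. I check it with a fresh grip.

Emit:
{"api": "servo_tool", "payload": {
  "steps": [
    [[0,0,0],[0,0,0]],
    [[0,0,0],[0,0,0]],
    [[0,0,0],[0,0,0]],
    [[0,0,0],[0,0,0]],
    [[0,0,-0.0005],[-0.006,-0.011,-0.1]],
    [[0,0,0],[0,0,-0.12]],
    [[0,0,0],[0,0,-0.12]],
    [[0,0,0],[0,0,-0.12]],
    [[0,0,0],[0,0,-0.12]],
    [[0,0,0],[0,0,-0.12]],
    [[0,0,0],[0,0,-0.12]],
    [[0,0,0],[0,0,-0.12]],
    [[0,0,0],[0,0,-0.12]],
    [[0,0,0],[0,0,-0.12]],
    [[0,0,0],[0,0,-0.12]],
    [[0,0,0],[0,0,0]]
  ],
  "gripper": 0.075
}}

```text
time: 20.83
ee_pos: [444.1, 207.8, 72.4]
tool_rot: [[0.996, 0.094, 0.002], [0.094, -0.996, 0.002], [0.002, -0.002, -1.0]]
ft_force: [0.2, -0.9, -0.1]
gripper_width: 0.879
```

```bash
python3 -c "
from h import *
plan((442.5,207.8,71),0)"
```

```text
t 20.8333 p [444.1 207.8  72.4] r 490.0 bearing 25.1 h 5.4 tilt [0.0021 0.002 ] q [ 16.1  11.9 -47.6 114.5  10.4  57.7 -31. ] F [ 0.2 -0.9 -0.1] T [-0.01 -0.02 -0.06] g 0.879
d tool mm [-1.6 -0.2  1.4] az rad 0.094 az 5.399835200215676
```

Emit:
{"api": "servo_tool", "payload": {
  "steps": [
    [[-0.0015,0,0.001],[0,0,0]],
    [[0,0,0],[0,0,0]],
    [[0,0,0],[0,0,0]],
    [[0,0,0],[0,0,0]],
    [[0,0,0],[0,0,0]]
  ],
  "gripper": 0.0
}}

```text
time: 21.25
ee_pos: [442.5, 207.4, 71.9]
tool_rot: [[0.996, 0.084, 0.002], [0.084, -0.996, 0.001], [0.002, -0.001, -1.0]]
ft_force: [0.8, -0.3, -2.8]
gripper_width: 0.427
```

Emit:
{"api": "servo_tool", "payload": {
  "steps": [
    [[0,0,0],[0,0,0.05]]
  ]
}}

```text
time: 21.33
ee_pos: [442.5, 207.3, 71.9]
tool_rot: [[0.999, 0.035, 0.002], [0.035, -0.999, 0.001], [0.002, -0.001, -1.0]]
ft_force: [-0.5, -1.1, -0.6]
gripper_width: 0.425
```

```bash
python3 -c "
from h import *
plan((442.5,207.8,71),0)"
```

```text
t 21.3333 p [442.5 207.3  71.9] r 489.0 bearing 25.1 h 2.0 tilt [0.0021 0.001 ] q [ 15.7  11.6 -47.1 114.7  10.1  57.6 -34.3] F [-0.5 -1.1 -0.6] T [-0.07 -0.    1.24] g 0.425
d tool mm [ 0.  -0.5  0.9] az rad 0.035 az 2.001063144088505
```

Emit:
{"api": "servo_tool", "payload": {
  "steps": [
    [[0,0,0],[0,0,0.05]]
  ]
}}

```text
time: 21.42
ee_pos: [442.5, 207.4, 71.9]
tool_rot: [[1.0, -0.013, 0.003], [-0.013, -1.0, -0.0], [0.003, 0.0, -1.0]]
ft_force: [1.4, 0.1, 1.2]
gripper_width: 0.422
```

```bash
python3 -c "
from h import *
plan((442.5,207.8,71),0)"
```

```text
t 21.4167 p [442.5 207.4  71.9] r 489.0 bearing 25.1 h -0.8 tilt [ 0.003  -0.0003] q [ 15.3  11.6 -46.8 114.8  10.1  57.5 -37.1] F [1.4 0.1 1.2] T [-0.4  -0.13  0.64] g 0.422
d tool mm [ 0.  -0.4  0.9] az rad -0.013 az -0.756913571494664
```

Emit:
{"api": "servo_tool", "payload": {
  "steps": [
    [[0,0,0],[0,0,0.05]],
    [[0,0,0],[0,0,0.05]]
  ]
}}

```text
time: 21.58
ee_pos: [442.4, 207.2, 71.9]
tool_rot: [[0.993, -0.117, 0.003], [-0.117, -0.993, -0.002], [0.004, 0.001, -1.0]]
ft_force: [0.4, 0.2, -0.6]
gripper_width: 0.425
```

```bash
python3 -c "
from h import *
plan((442.5,207.8,71),0)"
```

```text
t 21.5833 p [442.4 207.2  71.9] r 489.0 bearing 25.1 h -6.7 tilt [ 0.0035 -0.0017] q [ 14.5  11.4 -46.  114.8   9.9  57.5 -43. ] F [ 0.4  0.2 -0.6] T [0.02 0.04 0.29] g 0.425
d tool mm [ 0.  -0.6  0.9] az rad -0.117 az -6.722256249942575
```

1.24 N m straight away and then a slip: the ring is hard down. I open, lift clear and take a last look.

Emit:
{"api": "servo_tool", "payload": {
  "steps": [
    [[0,0,0],[0,0,0]],
    [[0,0,0],[0,0,0]],
    [[0,0,0],[0,0,0]],
    [[0,0,0],[0,0,0]],
    [[0,0,0],[0,0,0]],
    [[0,0,-0.015],[0,0,0]],
    [[0,0,-0.03],[0,0,0]],
    [[0,0,-0.03],[0,0,0]],
    [[0,0,-0.03],[0,0,0]],
    [[0,0,-0.02],[0,0,0]],
    [[0,0,0],[0,0,0]]
  ],
  "gripper": 0.085
}}

```text
time: 22.5
ee_pos: [439.8, 207.1, 200.0]
tool_rot: [[0.993, -0.114, -0.003], [-0.114, -0.993, -0.002], [-0.003, 0.002, -1.0]]
ft_force: [0.7, 0.5, -0.3]
gripper_width: 0.995
```

```bash
python3 - <<'E'
from h import *
plan((442.5,207.8,71),0)
snap("wrist"); k=np.load("wrist.npz"); cv2.imwrite("pics/w3.png",k["im"][:,:,::-1])
E
```

```text
t 22.5 p [439.8 207.1 200. ] r 486.0 bearing 25.2 h -6.5 tilt [-0.0028 -0.0017] q [ 18.3   1.7 -46.8 106.7   1.3  72.4 -35.5] F [ 0.7  0.5 -0.3] T [ 0.06 -0.1   0.01] g 0.995
d tool mm [  2.9  -1.2 129. ] az rad -0.114 az -6.539500287712713
```

View pics/w3.png

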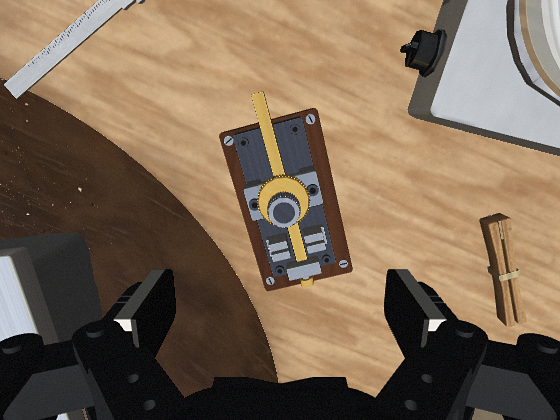

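The bar runs from its near end (259,93) under the bridge to the stop block (301,264) with no gap. The ring sits on the boss at (284,200), and the bystanders look untouched. I do a quick height check, then hand in.

```bash
python3 - <<'E'
from h import *
d=np.load("wrist.npz")["d"]
print("knob",np.median([pt("wrist",u,v)[2] for u in range(279,289) for v in range(207,217)]),"ring",[pt("wrist",u,v)[2].round(1) for u,v in((264,200),(304,200),(284,183),(270,188),(298,188))])
n=pt("wrist",259,93,44);print("near",n,"dist to axis",np.hypot(*(n-[442.5,207.7,44])[:2]),"far",pt("wrist",301,262,44))
manip.job_done()
E
```

```text
knob 110.5341512845768 ring [np.float64(83.4), np.float64(82.8), np.float64(81.7), np.float64(82.7), np.float64(83.6)]
near [432.19720152 289.30931179  44.        ] dist to axis 82.25708132175038 far [451.1230511  139.94091792  44.        ]
the job is handed in; nothing more can be done
```

The job is done and handed in, at about 22.5 s of the 72 s allowed. The bar is against the length stop, the clamp screw is tight, and the lock ring is tight on the bridge, done in that order.

- **Bar:** I pushed it home until the stop resisted with about 14 N. At the end its near end was 82.3 mm from the screw axis; it should be 82 mm when home. The last picture shows no gap at the stop.
- **Clamp screw:** On the first two grips the fingers slid round on the knob, so I gripped it again. A third, fresh grip met the hard stop at once, with torque rising to 0.75 N m.
- **Lock ring:** I turned it down until it held. A fresh grip then met 1.24 N m before the pads slipped.
- **Heights:** The knob's top fell about 2 to 3 mm in total, and the ring's top is now at about 83 mm. That is roughly what a ring seated on the boss should show, given camera error of about 2 mm.
- **Other things:** The caliper and ring clamp look untouched in the last picture. The sanding stick was not in that view, but the arm never went low near it.

I did not test the knob's torque again after tightening the ring. The ring was only ever turned clockwise under grip, which cannot slacken the screw. The wrist torque readings were noisy because the grip stuck and slipped.

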